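# Right a fallen nesting tub and stack it away in the storeroom

### The job

One of the three square metal tubs has fallen over on the bench. Stand it upright on its foot on the bench and let go of it, then take it again and nest it fully home in the top of the stack of two tubs that stands in the small wooden crate. Set it down rather than dropping it, do not lift or topple the stack, and leave everything else where it is.

Things in the scene. Friction and masses are not known exactly. Their poses are not given: they have to be found in the camera images.
- tub: The fallen tub: square aluminium tub, 110 mm high, open on top: foot 36 mm square, flaring to 56 at 70 mm height; then a shoulder and a straight collar, 66 square outside, 59 inside, up to the rim; 3 mm walls. Origin: centre of the foot's underside; z to the mouth; x, y square to the sides. Lies on its +x side, mouth away from the robot, z 12 degrees above level; 0.14 kg
- stack_top: Upper tub of the stack of two, the one that receives the fallen tub, same shape, size and axes: standing upright, already nested in stack_base; its rim is 158 mm above the bench. Loose. Nested tubs sit shoulder on rim, 40 mm one above the other, sides parallel
- stack_base: Lower tub of the stack, same shape, size and axes, standing on the crate's floor. Loose
- crate: Small open wooden crate, 110 x 196 x 60 mm high (x, y, z), fixed to the bench; walls and floor 8 mm thick, one divider across the middle makes two compartments side by side along y; the stack stands in the one on its -y side, the tin in the other. Origin: centre of the underside. It may stand on the left or on the right
- carton: Bystander: open cardboard carton, 170 x 130 x 85 mm high, with small goods in it that stand up to 105 mm, fixed to the bench across the bench from the crate. Origin: centre of the underside
- tin: Bystander: round tin, 66 mm diameter, 85 mm high, in the crate. Origin: centre of the underside
- tape: Bystander: flat roll core, 96 mm diameter, 24 mm high, lying flat. Origin: centre of the underside
- cup: Bystander: round grey cup, 72 mm diameter, 85 mm high. Origin: centre of the underside
- jar: Bystander: white screw jar, 60 mm diameter, 90 mm high. Origin: centre of the underside
- wrench: Bystander: steel wrench lying flat. Origin: centre of its underside
- brush: Bystander: brush lying flat. Origin: centre of its underside
Things that resemble listed ones, but are neither listed nor needed, are in the scene too. Leave any blue look-alike of the tub alone. What is shaped like the stack_top but pink is not meant.

How it is judged (in metres and radians):
On the way:
1. the fallen tub stands upright on the bench by itself, not held (angle between tub's own z axis and vertical below 0.07 rad and height (world z) of tub below 0.005 m and contact force between tub and the fingers below 0.1 N and linear speed of tub below 0.02 m/s), for 0.3 s.
At the end, for the whole second after the job is handed in: The three tubs form one upright stack (within 4 degrees) on the crate's floor, at rest and not held: the fallen tub in the former top one, that one still in the lowest, each concentric within 6 mm and fully home, 40 mm (within 4 mm) above the one below (horizontal distance between tub and stack_top below 0.006 m and z of tub in the frame of stack_top between 0.036 and 0.044 m and horizontal distance between stack_top and stack_base below 0.006 m and z of stack_top in the frame of stack_base between 0.036 and 0.044 m and linear speed of each of tub, stack_top, stack_base below 0.02 m/s and angle between each of tub, stack_top, stack_base's own z axis and vertical below 0.07 rad and horizontal distance between stack_base and crate below 0.075 m and z of stack_base in the frame of crate below 0.013 m); the robot touches nothing.
It fails at once if the tub is dropped or thrown (faster than 0.7 m/s while not held, as after a fall of 25 mm) (linear speed of tub above 0.7 m/s and contact force between tub and the fingers below 0.1 N).
It fails at once if the stack is lifted, shoved or toppled (a tub of it moves more than 40 mm) (distance of any of stack_top, stack_base from where it was at the start of the episode above 0.04 m).
It fails at once if a bystander is moved by more than 40 mm (distance of any of tin, tape, cup, jar, wrench, brush from where it was at the start of the episode above 0.04 m).
It also fails if it takes over 67 s, if anything falls off the work surface, if the arm or the gripper's body presses on something with over 40 N, if the wrist force passes 120 N, or if a joint passes its speed limit or range.

### The arm

A 6-joint arm with a two-finger parallel gripper is mounted at the origin on the work surface. World frame = base frame: x ahead of the robot, y to its left, z up, the work surface at z = 0. Lengths are in m, angles in degrees, forces in N, time in s.
With the tool pointing down it reaches from about 0.325 to 0.9 m from the base axis. Payload 6.1 kg.
Tool frame: the origin (TCP) lies at the very end of the fingers, on their centre line; the grasp point (between the pads) lies 19 mm behind it; z points along the fingers, y is the line along which they close (so a half turn about z gives the same grasp; the last joint's range is limited). The gripper opens to 87 mm and grips with 3 to 60 N. Pads are 19 mm wide; open, the fingers measure 117 mm over their backs; the gripper's body (75 mm by 190 mm) begins 51 mm behind the grasp point.
Start: joints at [66.687, 12.628, 87.462, -0, 79.91, -7.225], TCP at [0.173, 0.601, 0.194] pointing down, gripper open.
Joint ranges: [-170.65, 170.65], [-52.31, 119.04], [5.05, 147.46], [-71.25, 251.25], [11.57, 151.72], [-153.62, 153.62]. Speed limits (degrees/s): [147.25, 147.25, 172.46, 180, 180, 180].

### API

Orientations are given as a 3x3 rotation matrix whose columns are the frame's x, y, z axes.
In Python, from workcell import r gives the robot as it stands.
- The arm moves only by the tool step_arm, never from a script. Its arguments are lists of equal length, an entry for each row: "jaw": the finger opening in mm, from 0 to 87; "delta_pos": the shift along the tool's x, y, z in mm, a list of three; "angular": the turn, a rotation vector about the tool's x, y, z in rad, a list of three. In form: {"jaw": [jaw, ...], "delta_pos": [[tx, ty, tz], ...], "angular": [[wx, wy, wz], ...]}. A call has 1 to 8 rows; each row is the pose to reach, as a shift and turn from the pose commanded when the call began, along the tool's axes at that moment; what a row does not reach only later rows make up. A row lasts 1/8 s, in which the tool goes at most 62.5 mm and 10.7 degrees, less where a joint would pass 70% of its speed; a pose out of reach is approached as far as the arm can. A call with a gripper value outside its range is refused whole. The fingers move at their own pace and stop on an object; "grip_force" is the grip in N (left out, the last holds). Time passes only in rows, so rows that repeat a pose let the fingers close. It gives the time, the measured TCP pose, the force, the opening and the grip force at its end, in the units of the state.
- r.observe(): the state, without advancing time (a new reading comes with each control period).
- r.capture(name): name is "scene" or "top" or "wrist"; returns a dict with "img" (384x512x3 uint8, blue, green, red), "camera_matrix" (3x3 intrinsics, pixels), "R" (3x3) and "t" (3): a world point X has camera coordinates R X + t. Camera axes: x right, y down, z forward; pixel columns grow to the right and rows downward; lengths in m; the calibration is good to about 2 mm. A picture is of the moment at which its call begins. There is no depth.
- r.sign_off(): hands the job in; it is judged then, once.
The state is a dict: "clock": time; "q": joint angles; "joint_velocities": joint speeds; "effort": joint torques, N m; "eef_pos": TCP position; "eef_rot": TCP orientation; "wrist_force": force on the tool from outside, world axes, zero at the start; "ft_torque": the same for the moment, N m; "grip_width": opening from 0.0 (shut) to 1.0 (fully open); "grasp_force": force on a finger pad.
Only numpy, scipy, OpenCV 4.12 (cv2) and the standard library are available. Lean on these libraries where they do the work, as an engineer would, in place of code of your own. Each camera call takes 0.05 s, during which the arm holds its last target. There are 200 camera calls.

## Working session

There is one attempt and no reset: what is moved stays moved. The work goes in short steps, Python scripts to look and compute and a tool call to move; the robot and the scene stay as the last step left them, time stands still between calls to the robot, and variables do not carry over. Pictures are saved under pics/ and viewed, at most 10 in all, crops included, and the job is handed in when it is done.

Besides the shell and the picture viewer there is one more tool, called after "Call:" by a JSON object that holds its "fn" and its "kwargs". step_arm: Moves the arm, as the interface text tells. Its arguments: {"type":"object","properties":{"jaw":{"type":"array"},"delta_pos":{"type":"array"},"angular":{"type":"array"},"grip_force":{"type":"number"}},"required":["jaw","delta_pos","angular"]}

```bash
mkdir -p pics
python3 - <<'E'
from workcell import r
import cv2,numpy as np
s=r.observe();print(s)
for n in("scene","top"):
    c=r.capture(n);cv2.imwrite(f"pics/{n}0.png",c["img"]);np.savez(f"{n}0.npz",**c)
    print(n,c["camera_matrix"],-c["R"].T@c["t"],c["R"])
E
```

```text
{'clock': 0.0, 'q': array([ 6.66859322e+01,  1.26745794e+01,  8.75265694e+01,  1.15365091e-04,
        7.99128712e+01, -7.22496986e+00]), 'joint_velocities': array([ 0.02766337,  0.05075194, -0.00960427,  0.02600263,  0.08371473,
       -0.04537876]), 'effort': array([-3.24063192e-03, -4.94611967e+01, -3.87369883e+01,  6.94957003e-02,
        5.73007716e-02, -1.51037871e-04]), 'eef_pos': array([0.17293113, 0.59987191, 0.19263708]), 'eef_rot': array([[-9.60831706e-01,  2.77131396e-01, -7.89413210e-04],
       [ 2.77132405e-01,  9.60830002e-01, -1.82674993e-03],
       [ 2.52242137e-04, -1.97397124e-03, -9.99998020e-01]]), 'wrist_force': array([ 1.1556125 , -0.83804206,  0.46166191]), 'ft_torque': array([ 0.04256563,  0.03136769, -0.05839245]), 'grasp_force': 0.0, 'grip_width': 0.9990651440337316}
scene [[467.6631517    0.         257.78805598]
 [  0.         467.6631517  188.44851651]
 [  0.           0.           1.        ]] [1.03154415 0.4441052  0.91900133] [[-0.6838531   0.72956818 -0.0086725 ]
 [ 0.58292054  0.53916866 -0.60786577]
 [-0.43880358 -0.42074627 -0.79399244]]
top [[391.54441524   0.         259.42705017]
 [  0.         391.54441524 192.31844182]
 [  0.           0.           1.        ]] [ 0.45475032 -0.013135    1.21129023] [[ 0.00753086 -0.9999645   0.00377861]
 [-0.99596711 -0.00783849 -0.08937607]
 [ 0.08940252 -0.00309029 -0.99599078]]
```

View pics/scene0.png

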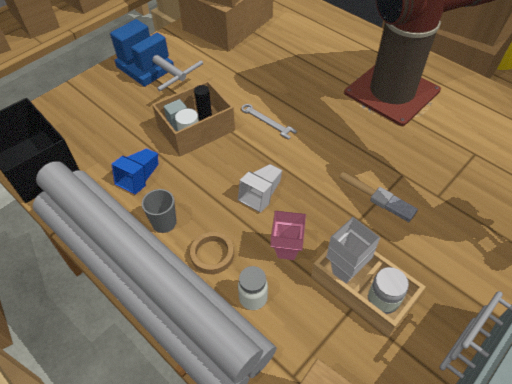

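View pics/top0.png

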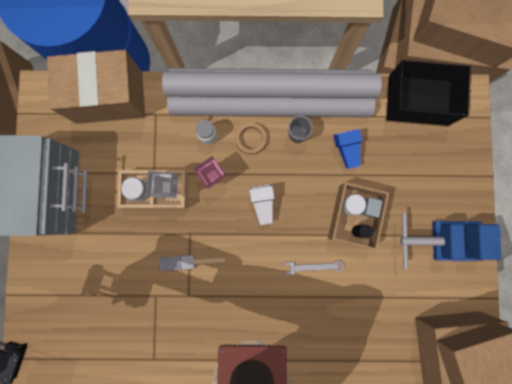

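Candidates for the fallen tub are the silver tub lying down (scene 262,187; top 262,203), the blue look-alike (scene 135,170; top 349,148) and the pink one (scene 288,233; top 210,172). Candidates for the stack are the grey one in the crate (scene 352,248; top 163,185) and the pink one. I choose the silver tub and the grey stack, and will check both in a close crop.

Run:
```python
import cv2,numpy as np
s=cv2.imread("pics/scene0.png");t=cv2.imread("pics/top0.png")
def c(im,x,y,h=32,z=6):
    return cv2.resize(im[y-h:y+h,x-h:x+h],(300,300),interpolation=cv2.INTER_CUBIC)
cv2.imwrite("pics/crop1.png",np.vstack([np.hstack([c(s,262,187),c(t,262,203)]),np.hstack([c(s,352,248),c(t,163,187)])]))
```

```text
(no output)
```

View pics/crop1.png

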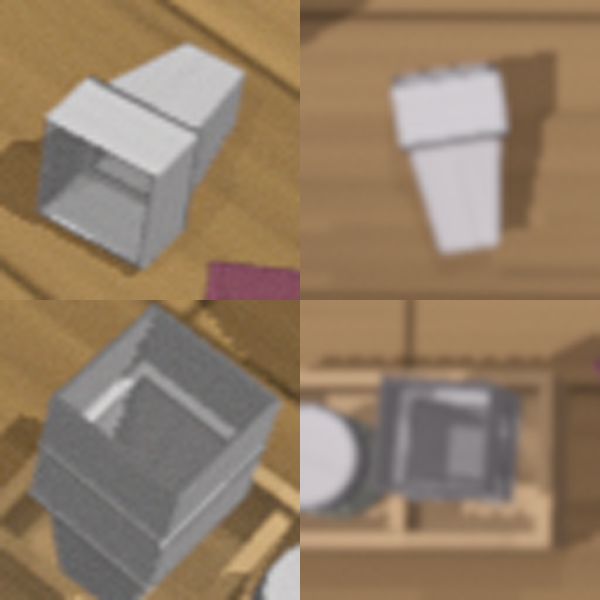

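The crop confirms the choice. The silver tub lies with its mouth away from the robot (top crop: rim edge 390,80 to 500,65, foot edge 440,253 to 500,245). The grey two-tub stack stands in the crate's -y compartment, with its rim corners at about (383,375), (520,390), (510,500) and (383,495) in the top crop.

```bash
cat > h.py <<'E'
import numpy as np,cv2
def ray(c,uv,z):
    K,R,t=c["camera_matrix"],c["R"],c["t"]
    d=R.T@np.linalg.solve(K,[uv[0],uv[1],1.]);o=-R.T@t
    return o+d*(z-o[2])/d[2]
def tri(c1,p1,c2,p2):
    P=[c["camera_matrix"]@np.c_[c["R"],c["t"]] for c in(c1,c2)]
    X=cv2.triangulatePoints(P[0],P[1],np.array(p1,float).T,np.array(p2,float).T);return (X[:3]/X[3]).T
def proj(c,X):
    x=c["camera_matrix"]@(c["R"]@np.array(X)+c["t"]);return x[:2]/x[2]
E
python3 - <<'E'
import numpy as np
from h import *
T=np.load("top0.npz");S=np.load("scene0.npz")
f=lambda p,cx,cy,ox,oy:((p[0]-ox)/4.6875+cx-32-.4,(p[1]-oy)/4.6875+cy-32-.4)
np.set_printoptions(precision=4,suppress=True)
for p,z in[((392,82),.0729),((498,67),.0729),((507,132),.0645),((401,147),.0645),((440,253),.035),((499,246),.035)]:print("tub",ray(T,f(p,262,203,300,0),z))
for p,z in[((90,78),.0729),((45,118),.0645),((157,175),.0645),((195,130),.0729)]:pass
# scene: rim top-left(45,118) rim top-right(157,175) shoulder (90,78),(195,130), foot (187,43),(244,72)
for p,z in[((45,118),.0729),((157,175),.0729),((90,78),.0645),((195,130),.0645),((187,43),.035),((244,72),.035)]:print("tubS",ray(S,f(p,262,187,0,0),z))
for p in[(383,375),(520,388),(512,500),(383,495)]:print("stk",ray(T,f(p,163,187,300,300),.158))
for p in[(155,305),(280,402),(178,490),(50,402)]:print("stkS",ray(S,f(p,352,248,0,300),.158))
for n,u,z in[("pink",(210,172),.05),("tape",(251,138),.01),("cup",(300,128),.05),("jar",(205,131),.05),("wrench",(290,267),0.01)]:print(n,ray(T,u,z))
E
```

```text
tub [0.5691 0.0132 0.0729]
tub [ 0.579  -0.0528  0.0729]
tub [ 0.539  -0.0589  0.0645]
tub [0.5291 0.0074 0.0645]
tub [ 0.4634 -0.0176  0.035 ]
tub [ 0.4681 -0.0553  0.035 ]
tubS [ 0.5747 -0.0531  0.0729]
tubS [0.563  0.0114 0.0729]
tubS [ 0.5363 -0.0594  0.0645]
tubS [0.5251 0.0019 0.0645]
tubS [ 0.467  -0.0557  0.035 ]
tubS [ 0.4616 -0.0204  0.035 ]
stk [0.606  0.2853 0.158 ]
stk [0.5991 0.206  0.158 ]
stk [0.5341 0.2089 0.158 ]
stk [0.5364 0.283  0.158 ]
stkS [0.5357 0.2245 0.158 ]
stkS [0.5398 0.2894 0.158 ]
stkS [0.6007 0.2831 0.158 ]
stkS [0.6029 0.2215 0.158 ]
pink [0.6188 0.1315 0.05  ]
tape [0.7325 0.0107 0.01  ]
cup [ 0.7552 -0.1379  0.05  ]
jar [0.7435 0.149  0.05  ]
wrench [ 0.3362 -0.1112  0.01  ]
```

```bash
cat >> h.py <<'E'
from scipy.spatial.transform import Rotation as Ro
def Rt(psi,a=0):
    p,a=np.radians([psi,a]);u=np.array([np.cos(p),np.sin(p),0]);v=np.array([-np.sin(p),np.cos(p),0])
    z=np.array([0,0,-np.cos(a)])+np.sin(a)*u
    return np.c_[np.cross(v,z),v,z]
def go(s,pos,R):
    R0=s["eef_rot"];print("d",np.round(R0.T@(np.array(pos)-s["eef_pos"])*1000,1),"w",np.round(Ro.from_matrix(R0.T@R).as_rotvec(),4))
E
python3 -c "
from h import *;from workcell import r
go(r.observe(),[.5,-.02,.30],Rt(9.3))"
```

```text
d [-486.  -505.2 -106.5] w [-0.0017 -0.0006 -0.4431]
```

Call:
{"fn": "step_arm", "kwargs": {"jaw": [87, 87, 87, 87, 87, 87, 87, 87], "delta_pos": [[-10, -10, -50], [-40, -40, -106], [-80, -83, -106], [-120, -125, -106], [-160, -166, -106], [-200, -208, -106], [-240, -250, -106], [-280, -291, -106]], "angular": [[0, 0, -0.03], [0, 0, -0.06], [0, 0, -0.09], [0, 0, -0.12], [0, 0, -0.15], [0, 0, -0.19], [0, 0, -0.22], [0, 0, -0.25]]}}

```text
clock: 1.1
eef_pos: [0.3619, 0.2416, 0.2995]
eef_rot: [[-1.0, 0.03, 0.0], [0.03, 1.0, -0.0], [-0.0, -0.0, -1.0]]
wrist_force: [0.4, 0.5, 0.5]
grip_width: 1.0
grasp_force: 0.0
```

```bash
python3 -c "
from h import *;from workcell import r
s=r.observe();print(s['eef_pos'],s['clock']);go(s,[.5,-.02,.30],Rt(9.3))"
```

```text
[0.36189758 0.24156305 0.29949324] 1.1
d [-145.8 -257.4   -0.5] w [-0.000e+00  1.000e-04 -1.918e-01]
```

Call:
{"fn": "step_arm", "kwargs": {"jaw": [87, 87, 87, 87, 87, 87, 87, 87], "delta_pos": [[-25, -45, 0], [-50, -90, 0], [-80, -135, 0], [-105, -180, 0], [-130, -225, 0], [-146, -258, 0], [-146, -258, 0], [-146, -258, 0]], "angular": [[0, 0, -0.04], [0, 0, -0.08], [0, 0, -0.12], [0, 0, -0.16], [0, 0, -0.192], [0, 0, -0.192], [0, 0, -0.192], [0, 0, -0.192]]}}

```text
clock: 2.1
eef_pos: [0.4992, -0.0186, 0.2993]
eef_rot: [[-0.987, -0.16, -0.001], [-0.16, 0.987, 0.001], [0.001, 0.001, -1.0]]
wrist_force: [0.8, 0.6, 0.5]
grip_width: 1.0
grasp_force: 0.0
```

Run:
```python
from h import *;from workcell import r
s=r.observe();print(s['eef_pos'],s['clock'],s['q'])
c=r.capture("wrist");np.savez("w1.npz",**c);cv2.imwrite("pics/w1.png",c["img"])
print(-c["R"].T@c["t"],c["R"])
```

```text
[ 0.49916153 -0.018611    0.29930723] 2.1 [-1.12088726e+01 -7.59342992e+00  9.71669312e+01  2.68621130e-02
  9.04923841e+01 -1.10427995e+02]
[ 0.43287459 -0.02831279  0.49044107] [[-1.61188295e-01  9.86923671e-01  3.11213934e-05]
 [ 9.56853832e-01  1.56269444e-01  2.44970620e-01]
 [ 2.41762440e-01  3.95161752e-02 -9.69530502e-01]]
```

View pics/w1.png

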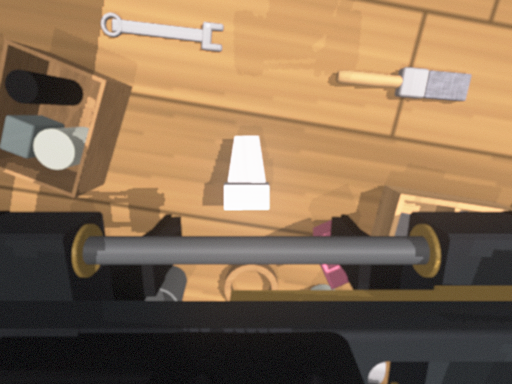

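The wrist view shows the white tub at about (246,172), foot edge at row 136 and rim at row 210, clear of the fingers. I will now take its corners accurately.

Run:
```python
from h import *
c=dict(np.load("w1.npz"));im=c["img"]
m=((im.min(2)>190)).astype(np.uint8);m[:, :200]=0;m[:,300:]=0;m[:120]=0;m[230:]=0
n=cv2.findContours(m,0,1)[0];k=max(n,key=cv2.contourArea)
print(cv2.contourArea(k),cv2.boundingRect(k))
for y in range(134,214,4):
    x=np.where(m[y])[0];print(y,x.min() if len(x) else 0,x.max() if len(x) else 0,end="; ")
for e in(2,3):print(cv2.approxPolyDP(k,e,True).reshape(-1,2).tolist())
```

```text
1403.0 (228, 136, 38, 47)
134 0 0; 138 234 258; 142 234 259; 146 233 260; 150 232 260; 154 232 261; 158 231 261; 162 231 262; 166 230 263; 170 229 263; 174 229 264; 178 228 264; 182 230 264; 186 224 268; 190 224 269; 194 224 269; 198 224 269; 202 224 269; 206 224 269; 210 0 0; [[235, 136], [228, 181], [264, 182], [258, 136]]
[[235, 136], [228, 181], [264, 182], [258, 136]]
```

Run:
```python
from h import *
np.set_printoptions(precision=4,suppress=True)
c=dict(np.load("w1.npz"))
F=[ray(c,p,.0352) for p in((234.3,135.5),(258.4,135.5))];S=[ray(c,p,.0645) for p in((223.5,183.7),(268.7,183.7))];M=[ray(c,p,.0729) for p in((223.5,210.3),(269.5,210.3))]
for q in(F,S,M):
    d=q[1]-q[0];print(q[0],q[1],np.linalg.norm(d),np.degrees(np.arctan2(-d[0],d[1])))
f,m,s=[sum(q)/2 for q in(F,M,S)]
d=m-f;print("axis yaw",np.degrees(np.arctan2(d[1],d[0])),np.hypot(*d[:2]))
print(f,s,m)
```

```text
[ 0.4688 -0.0554  0.0352] [ 0.4629 -0.0194  0.0352] 0.03646812847502657 9.275754104923914
[ 0.5384 -0.0593  0.0645] [0.5276 0.0064 0.0645] 0.06660879375997682 9.275460838896354
[ 0.5763 -0.0533  0.0729] [0.5653 0.0138 0.0729] 0.06798352204764942 9.275288498127404
axis yaw 9.574516690243167 0.10645544180195353
[ 0.4659 -0.0374  0.0352] [ 0.533  -0.0265  0.0645] [ 0.5708 -0.0197  0.0729]
```

Run:
```python
from h import *;from workcell import r
s=r.observe();R=Rt(9.4,-10);g=np.array([.5588,-.022,.0364])+.019*R[:,2];print(g)
go(s,g-.12*R[:,2],R)
T=dict(np.load("top0.npz"));h=cv2.cvtColor(T["img"],cv2.COLOR_BGR2HSV)
m=cv2.inRange(h,(155,60,40),(178,255,255));m[:,:180]=0;m[:,240:]=0
k=max(cv2.findContours(m,0,1)[0],key=cv2.contourArea);print(cv2.boundingRect(k))
x=k.reshape(-1,2)
for p in(x[x[:,0].argmax()],x[x[:,0].argmin()],x[x[:,1].argmax()],x[x[:,1].argmin()]):print(p,ray(T,p,.11))
```

```text
[ 0.55554499 -0.02253886  0.01768865]
d [-75.9 -13.4 163.6] w [ 0.0008  0.1741 -0.0022]
(194, 158, 32, 30)
[225 175] [0.6021185  0.08139371 0.11      ]
[194 169] [0.61857079 0.16958457 0.11      ]
[207 187] [0.56752871 0.13171768 0.11      ]
[210 158] [0.65052425 0.12480379 0.11      ]
```

Run:
```python
from h import *;from workcell import r
s=r.observe();R=Rt(9.4,-4);g=np.array([.5580,-.022,.0364])+.019*R[:,2];print(g)
go(s,g-.12*R[:,2],R)
```

```text
[ 0.55669242 -0.02221647  0.01744628]
d [-64.6 -13.3 162.3] w [ 0.0007  0.0693 -0.0022]
```

Call:
{"fn": "step_arm", "kwargs": {"jaw": [87, 87, 87, 87, 87, 87], "delta_pos": [[-25, -5, 40], [-45, -10, 80], [-65, -13, 120], [-65, -13, 162], [-65, -13, 162], [-65, -13, 162]], "angular": [[0.001, 0.03, -0.002], [0.001, 0.069, -0.002], [0.001, 0.069, -0.002], [0.001, 0.069, -0.002], [0.001, 0.069, -0.002], [0.001, 0.069, -0.002]]}}

```text
clock: 2.9
eef_pos: [0.5665, -0.0208, 0.1396]
eef_rot: [[-0.984, -0.164, -0.066], [-0.163, 0.987, -0.013], [0.067, -0.002, -0.998]]
wrist_force: [-0.1, -0.4, 0.7]
grip_width: 1.002
grasp_force: 0.0
```

Run:
```python
from h import *;from workcell import r
s=r.observe();R=Rt(9.4,-4);g=np.array([.5580,-.022,.0364])+.019*R[:,2];print(s['eef_pos'])
go(s,g,R)
```

```text
[ 0.56651907 -0.02081245  0.13963924]
d [  1.7   0.4 122.6] w [-0.0016  0.0028  0.0002]
```

Call:
{"fn": "step_arm", "kwargs": {"jaw": [87, 87, 87, 87, 87, 87, 87], "delta_pos": [[1, 0, 25], [1, 0, 50], [1, 0, 75], [1, 0, 100], [1, 0, 121], [1, 0, 121], [1, 0, 121]], "angular": [[0, 0, 0], [0, 0, 0], [0, 0, 0], [0, 0, 0], [0, 0, 0], [0, 0, 0], [0, 0, 0]]}}

```text
clock: 3.78
eef_pos: [0.5586, -0.0233, 0.0196]
eef_rot: [[-0.985, -0.163, -0.064], [-0.162, 0.987, -0.013], [0.065, -0.002, -0.998]]
wrist_force: [0.7, -0.5, 0.1]
grip_width: 0.998
grasp_force: 0.0
```

Call:
{"fn": "step_arm", "kwargs": {"jaw": [60, 60, 60, 60, 60, 60, 60, 60], "delta_pos": [[0, 0, 0], [0, 0, 0], [0, 0, 0], [0, 0, 0], [0, 0, 0], [0, 0, 0], [0, 0, 0], [0, 0, 0]], "angular": [[0, 0, 0], [0, 0, 0], [0, 0, 0], [0, 0, 0], [0, 0, 0], [0, 0, 0], [0, 0, 0], [0, 0, 0]], "grip_force": 25}}

```text
clock: 4.78
eef_pos: [0.557, -0.0231, 0.0174]
eef_rot: [[-0.984, -0.163, -0.067], [-0.162, 0.987, -0.012], [0.068, -0.001, -0.998]]
wrist_force: [0.5, 0.4, 5.4]
grip_width: 0.752
grasp_force: 25.0
```

Call:
{"fn": "step_arm", "kwargs": {"jaw": [60, 60, 60, 60, 60, 60], "delta_pos": [[0, 0, -15], [0, 0, -45], [0, 0, -80], [0, 0, -120], [0, 0, -150], [0, 0, -150]], "angular": [[0, 0, 0], [0, 0, 0], [0, 0, 0], [0, 0, 0], [0, 0, 0], [0, 0, 0]]}}

```text
clock: 5.52
eef_pos: [0.5687, -0.0216, 0.1699]
eef_rot: [[-0.985, -0.163, -0.062], [-0.162, 0.987, -0.013], [0.064, -0.003, -0.998]]
wrist_force: [0.3, 0.4, -1.6]
grip_width: 0.756
grasp_force: 25.0
```

Call:
{"fn": "step_arm", "kwargs": {"jaw": [60, 60, 60, 60, 60, 60, 60, 60], "delta_pos": [[-2, 0, 0], [-5, 0, 0], [-8, 0, -2], [-11, 0, -4], [-14, 0, -6], [-16, 0, -9], [-16, 0, -9], [-16, 0, -9]], "angular": [[0, -0.15, 0], [0, -0.3, 0], [0, -0.45, 0], [0, -0.6, 0], [0, -0.75, 0], [0, -0.9, 0], [0, -0.9, 0], [0, -0.9, 0]]}}

```text
clock: 6.52
eef_pos: [0.5831, -0.0152, 0.1782]
eef_rot: [[-0.671, -0.16, 0.724], [-0.114, 0.987, 0.112], [-0.732, -0.007, -0.681]]
wrist_force: [0.7, -0.2, -0.3]
grip_width: 0.755
grasp_force: 25.0
```

Run:
```python
from h import *;from workcell import r
s=r.observe();print(s['eef_pos'],s['eef_rot'].round(3),s['q'].round(1),s['grip_width'],s['clock'])
```

```text
[ 0.58306882 -0.01524809  0.17824525] [[-0.671 -0.16   0.724]
 [-0.114  0.987  0.112]
 [-0.732 -0.007 -0.681]] [ -24.5  -26.   137.6   44.6   35.  -153.6] 0.7545169721876072 6.525
```

Run:
```python
from h import *;from workcell import r
s=r.observe();g=np.array([.555,-.03,.19])
for a in(45,74):
    R=Rt(-10,a);go(s,g+.019*R[:,2],R)
```

```text
d [ 13.1 -14.5 -11.5] w [0.2364 0.0374 0.238 ]
d [  4.  -16.1 -13.7] w [ 0.2911 -0.464   0.1728]
```

Call:
{"fn": "step_arm", "kwargs": {"jaw": [60, 60, 60, 60, 60, 60, 60, 60], "delta_pos": [[4, -4, -4], [8, -9, -8], [13, -14, -11], [13, -14, -11], [10, -15, -12], [7, -15, -13], [4, -16, -14], [4, -16, -14]], "angular": [[0.08, 0.01, 0.08], [0.16, 0.02, 0.16], [0.236, 0.037, 0.238], [0.236, 0.037, 0.238], [0.255, -0.13, 0.216], [0.27, -0.3, 0.194], [0.291, -0.464, 0.173], [0.291, -0.464, 0.173]]}}

```text
clock: 7.52
eef_pos: [0.5904, -0.0447, 0.2299]
eef_rot: [[-0.449, 0.137, 0.883], [0.082, 0.99, -0.112], [-0.89, 0.023, -0.456]]
wrist_force: [1.0, 0.5, -1.3]
grip_width: 0.759
grasp_force: 25.0
```

Run:
```python
from h import *;from workcell import r
s=r.observe();print(s['eef_pos'],s['eef_rot'].round(3),s['q'].round(1),s['grip_width'],s['clock'])
for n in("scene","wrist"):
    c=r.capture(n);np.savez(n+"2.npz",**c);cv2.imwrite(f"pics/{n}2.png",c["img"])
a=cv2.imread("pics/scene2.png")[60:260,180:380];b=cv2.imread("pics/wrist2.png")
cv2.imwrite("pics/c2.png",np.hstack([cv2.resize(a,(384,384)),cv2.resize(b,(416,312)) if 0 else cv2.copyMakeBorder(cv2.resize(b,(416,312)),0,72,0,0,0)]))
```

```text
[ 0.59041532 -0.04469305  0.22994921] [[-0.449  0.137  0.883]
 [ 0.082  0.99  -0.112]
 [-0.89   0.023 -0.456]] [ -18.1  -36.1  147.    55.8   11.8 -148.8] 0.7592941503736744 7.525
```

View pics/c2.png

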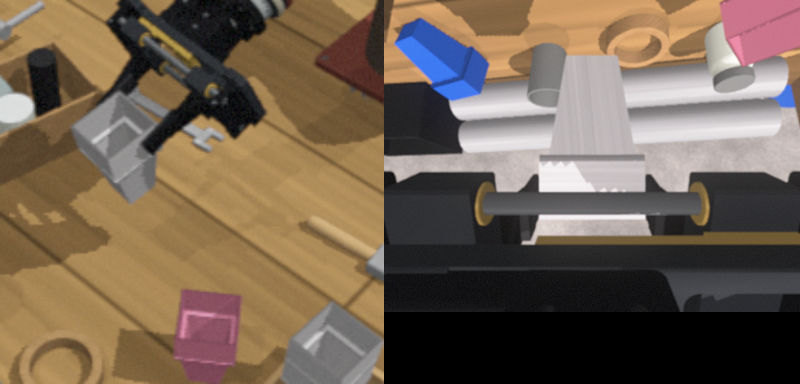

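Held securely. The scene crop shows the tub near-upright between the fingers at about (120,150), but the arm is too folded here (joints 3 and 5 are at their limits). I will move further out, to the free spot around (0.65, -0.06).

Run:
```python
from h import *;from workcell import r
s=r.observe();g=np.array([.65,-.06,.23])
for a in(45,74):
    R=Rt(-12,a);go(s,g+.019*R[:,2],R)
```

```text
d [-19.6  -7.1  72.8] w [0.0702 0.3137 0.0211]
d [-29.1  -7.2  73.3] w [ 0.0731 -0.1922  0.0028]
```

Call:
{"fn": "step_arm", "kwargs": {"jaw": [60, 60, 60, 60, 60, 60], "delta_pos": [[-7, -2, 25], [-14, -5, 50], [-20, -7, 73], [-20, -7, 73], [-20, -7, 73], [-20, -7, 73]], "angular": [[0.02, 0.1, 0.01], [0.05, 0.2, 0.02], [0.07, 0.314, 0.02], [0.07, 0.314, 0.02], [0.07, 0.314, 0.02], [0.07, 0.314, 0.02]]}}

```text
clock: 8.38
eef_pos: [0.6605, -0.0617, 0.2105]
eef_rot: [[-0.697, 0.208, 0.686], [0.149, 0.978, -0.145], [-0.702, 0.001, -0.713]]
wrist_force: [0.4, -0.0, -1.8]
grip_width: 0.758
grasp_force: 25.0
```

Run:
```python
from h import *;from workcell import r
s=r.observe();print(s['eef_pos'],s['eef_rot'].round(3),s['q'].round(1),s['grip_width'],s['clock'])
g=np.array([.65,-.06,.23])
for a in(45,74):
    R=Rt(-12,a);go(s,g+.019*R[:,2],R)
```

```text
[ 0.66047265 -0.06170229  0.21049637] [[-0.697  0.208  0.686]
 [ 0.149  0.978 -0.145]
 [-0.702  0.001 -0.713]] [-12.3 -14.  123.8   0.6  25.6 -90.7] 0.758015136418118 8.375
d [-6.3 -0.5 -2.3] w [ 0.0011 -0.0078 -0.0006]
d [-15.5  -0.5  -4.8] w [ 0.001  -0.5139 -0.0009]
```

```bash
cat > kin.py <<'E'
from h import *
from scipy.optimize import least_squares
D=[(12.6746,87.5266,79.9129,.17293,.59987,.19264),(-7.5934,97.1669,90.4924,.49916,-.01861,.29931),(-14.0,123.8,25.6,.66047,-.06170,.21050)]
def fk(p,q2,q3,q5):
    a,b,c=np.radians([q2,q2+q3,q2+q3+q5]);h,L0,L1,L2,L3,e=p
    return np.array([L0+L1*np.sin(a)+L2*np.sin(b)+e*np.cos(b)+L3*np.sin(c),h+L1*np.cos(a)+L2*np.cos(b)-e*np.sin(b)+L3*np.cos(c)])
pr=np.array([.3,0,.4,.4,.2,0])
f=lambda p:np.r_[np.concatenate([fk(p,*d[:3])-[np.sqrt(d[3]**2+d[4]**2-.0786**2),d[5]] for d in D]),1e-3*(p-pr)]
p=least_squares(f,pr).x
if __name__=="__main__":
    print(p.round(3),abs(f(p)[:6]).max())
    for a in(40,50,60,65,74):
      for r in(.55,.6,.65,.7,.75,.8,.85):
        t=np.radians(a);zt=.093-.019*np.cos(t);R=np.sqrt(r*r-.0786**2)
        best=least_squares(lambda q:np.r_[(fk(p,*q)-[R,zt])*100,(q.sum()-180+a)*.1],[0,110,20],bounds=([-52,5,11.6],[119,147.4,151])) 
        print(a,r,best.x.round(0),round(best.cost,4))
E
python3 kin.py
```

```text
[ 0.308 -0.     0.41   0.548  0.37   0.049] 2.3290635247918967e-06
40 0.55 [-18. 141.  18.] 0.0
40 0.6 [ -9. 134.  15.] 0.0
40 0.65 [ -2. 127.  15.] 0.0
40 0.7 [  5. 120.  15.] 0.0
40 0.75 [ 12. 112.  16.] 0.0
40 0.8 [ 18. 105.  17.] 0.0
40 0.85 [23. 97. 19.] 0.0
50 0.55 [-20. 144.  12.] 0.161
50 0.6 [-10. 136.  12.] 0.2596
50 0.65 [ -2. 128.  12.] 0.2995
50 0.7 [  5. 121.  12.] 0.2929
50 0.75 [ 11. 115.  12.] 0.2544
50 0.8 [ 17. 108.  12.] 0.197
50 0.85 [ 22. 101.  12.] 0.1321
60 0.55 [-21. 144.  12.] 1.1633
60 0.6 [-11. 136.  12.] 1.4231
60 0.65 [ -3. 129.  12.] 1.5233
60 0.7 [  4. 122.  12.] 1.5146
60 0.75 [ 11. 115.  12.] 1.4297
60 0.8 [ 16. 108.  12.] 1.2918
60 0.85 [ 22. 101.  12.] 1.1181
65 0.55 [-21. 145.  12.] 2.0053
65 0.6 [-11. 136.  12.] 2.3525
65 0.65 [ -3. 129.  12.] 2.4869
65 0.7 [  4. 122.  12.] 2.4798
65 0.75 [ 10. 115.  12.] 2.3739
65 0.8 [ 16. 108.  12.] 2.1974
65 0.85 [ 22. 101.  12.] 1.9708
74 0.55 [-22. 145.  12.] 4.0889
74 0.6 [-12. 136.  12.] 4.6058
74 0.65 [ -4. 129.  12.] 4.809
74 0.7 [  4. 122.  12.] 4.8101
74 0.75 [ 10. 115.  12.] 4.6701
74 0.8 [ 16. 108.  12.] 4.4273
74 0.85 [ 22. 101.  12.] 4.1079
```

Standing the tub directly would need about 74° of tool tilt, and at bench level the arm can only reach about 42°. So I will lay the tub down again in a clear spot and regrasp it with the tool tilted back by 40°.

Run:
```python
from h import *;from workcell import r
s=r.observe();g=np.array([.56,-.06,.16])
for a in(20,-3.9):
    R=Rt(-14,a);go(s,g+.019*R[:,2],R)
```

```text
d [113.6 -19.5 -16. ] w [0.02   0.4285 0.0294]
d [119.9 -19.2 -20.6] w [0.0138 0.8456 0.0337]
```

Call:
{"fn": "step_arm", "kwargs": {"jaw": [60, 60, 60, 60, 60, 60, 60, 60], "delta_pos": [[25, -5, -4], [55, -10, -8], [85, -15, -12], [114, -19, -16], [116, -19, -18], [120, -19, -20], [120, -19, -20], [120, -19, -20]], "angular": [[0.01, 0.14, 0.01], [0.01, 0.28, 0.02], [0.02, 0.42, 0.03], [0.02, 0.56, 0.03], [0.015, 0.7, 0.03], [0.014, 0.846, 0.034], [0.014, 0.846, 0.034], [0.014, 0.846, 0.034]]}}

```text
clock: 9.38
eef_pos: [0.5591, -0.0597, 0.1412]
eef_rot: [[-0.968, 0.243, -0.063], [0.243, 0.97, 0.017], [0.065, 0.001, -0.998]]
wrist_force: [-0.1, -0.2, -1.3]
grip_width: 0.758
grasp_force: 25.0
```

Run:
```python
from h import *;from workcell import r
s=r.observe();print(s['eef_pos'],s['q'].round(1));R=Rt(-14,-3.9);z=s['eef_rot'][:,2]
go(s,[.56,-.06,.0185],R)
c=r.capture("wrist");np.savez("w3.npz",**c);im=c["img"]
m=(im.min(2)>170).astype(np.uint8);m[:,:180]=0;m[:,330:]=0;m[:60]=0;m[260:]=0
k=max(cv2.findContours(m,0,1)[0],key=cv2.contourArea);print(cv2.boundingRect(k),cv2.approxPolyDP(k,3,True).reshape(-1,2).tolist())
# predicted foot edge if unslipped
s1=s['eef_rot'];o=s['eef_pos']
```

```text
[ 0.55912819 -0.0596662   0.14116411] [-14.2   9.8  96.5   0.1  77.4 -90.1]
d [ -8.9  -0.3 122.3] w [ 0.0013  0.0027 -0.0014]
(203, 68, 107, 123) [[225, 68], [203, 190], [308, 190], [287, 69]]
```

Call:
{"fn": "step_arm", "kwargs": {"jaw": [60, 60, 60, 60, 60, 60, 60, 60], "delta_pos": [[-2, 0, 25], [-4, 0, 55], [-6, 0, 85], [-8, 0, 105], [-9, 0, 114], [-9, 0, 119], [-9, 0, 121], [-9, 0, 122]], "angular": [[0, 0, 0], [0, 0, 0], [0, 0, 0], [0, 0, 0], [0, 0, 0], [0, 0, 0], [0, 0, 0], [0, 0, 0]]}}

```text
clock: 10.42
eef_pos: [0.5615, -0.06, 0.02]
eef_rot: [[-0.968, 0.244, -0.063], [0.243, 0.97, 0.017], [0.065, 0.001, -0.998]]
wrist_force: [0.3, -0.1, -0.7]
grip_width: 0.755
grasp_force: 25.0
```

Call:
{"fn": "step_arm", "kwargs": {"jaw": [60, 60], "delta_pos": [[0, 0, 0], [0, 0, 0]], "angular": [[0, 0, 0], [0, 0, 0]]}}

```text
clock: 10.68
eef_pos: [0.5611, -0.0599, 0.0197]
eef_rot: [[-0.968, 0.244, -0.064], [0.243, 0.97, 0.017], [0.066, 0.001, -0.998]]
wrist_force: [0.0, -0.4, -0.6]
grip_width: 0.755
grasp_force: 25.0
```

Call:
{"fn": "step_arm", "kwargs": {"jaw": [60, 60, 60, 70, 80, 87, 87, 87], "delta_pos": [[0, 0, 1], [0, 0, 2], [0, 0, 2], [0, 0, 2], [0, 0, 2], [0, 0, 2], [0, 0, 2], [0, 0, 2]], "angular": [[0, 0, 0], [0, 0, 0], [0, 0, 0], [0, 0, 0], [0, 0, 0], [0, 0, 0], [0, 0, 0], [0, 0, 0]]}}

```text
clock: 11.68
eef_pos: [0.5607, -0.0598, 0.0174]
eef_rot: [[-0.968, 0.244, -0.064], [0.243, 0.97, 0.018], [0.066, 0.001, -0.998]]
wrist_force: [0.1, -0.6, 0.2]
grip_width: 0.992
grasp_force: 0.0
```

Call:
{"fn": "step_arm", "kwargs": {"jaw": [87, 87, 87, 87, 87, 87, 87, 87], "delta_pos": [[0, 0, -15], [0, 0, -40], [0, 0, -75], [0, 0, -110], [20, 0, -150], [40, 0, -190], [60, 0, -220], [60, 0, -220]], "angular": [[0, 0, 0], [0, 0, 0], [0, 0, 0], [0, 0, 0], [0, 0, 0], [0, 0, 0], [0, 0, 0], [0, 0, 0]]}}

```text
clock: 12.68
eef_pos: [0.5182, -0.0493, 0.2455]
eef_rot: [[-0.968, 0.243, -0.057], [0.243, 0.97, 0.016], [0.059, 0.001, -0.998]]
wrist_force: [0.1, 0.7, 0.0]
grip_width: 1.001
grasp_force: 0.0
```

Run:
```python
from h import *;from workcell import r
s=r.observe();print(s['eef_pos'],s['q'].round(1),s['grip_width'])
c=r.capture("wrist");np.savez("w4.npz",**c);im=c["img"]
m=(im.min(2)>190).astype(np.uint8);m[:,:180]=0;m[:,330:]=0;m[:100]=0;m[230:]=0
for k in cv2.findContours(m,0,1)[0]:
    if cv2.contourArea(k)>200:print(cv2.boundingRect(k),cv2.approxPolyDP(k,2,True).reshape(-1,2).tolist())
for y in range(100,230,4):
    x=np.where(m[y])[0];print(y,x.min() if len(x) else 0,x.max() if len(x) else 0,end="; ")
```

```text
[ 0.51816783 -0.04934039  0.24553657] [-14.2  -0.5  96.2   0.1  87.7 -90.1] 1.0010664176674526
(230, 193, 52, 30) [[281, 194], [231, 194], [230, 221], [280, 222]]
(235, 139, 43, 53) [[243, 139], [235, 190], [276, 190], [269, 140]]
100 0 0; 104 0 0; 108 0 0; 112 0 0; 116 0 0; 120 0 0; 124 0 0; 128 0 0; 132 0 0; 136 0 0; 140 242 269; 144 242 270; 148 241 270; 152 240 271; 156 240 272; 160 239 272; 164 238 273; 168 238 273; 172 237 274; 176 237 275; 180 236 275; 184 235 276; 188 235 277; 192 0 0; 196 230 281; 200 230 281; 204 230 281; 208 230 281; 212 230 281; 216 230 281; 220 230 281; 224 0 0; 228 0 0;
```

Run:
```python
from h import *;from workcell import r
np.set_printoptions(precision=4,suppress=True)
c=dict(np.load("w4.npz"))
q=lambda a,b,y,z:sum(ray(c,(x,y),z) for x in(a,b))/2
f=q(241.8,269.8,138.7,.0352);s=q(229.5,281.5,192.7,.0645);m=q(229.5,281.5,222.5,.0729)
d=m-f;psi=np.degrees(np.arctan2(d[1],d[0]));print(f,s,m,psi,np.hypot(*d[:2]))
u=np.array([np.cos(np.radians(psi)),np.sin(np.radians(psi)),0])
e=(s+m)/2+.033*(.209*u+[0,0,-.978]);print("collar centre",e)
R=Rt(-14.1,-40);g=np.r_[e[:2],.0364]+.019*R[:,2]
st=r.observe();go(st,g-.13*R[:,2],R);print(g-.13*R[:,2],g)
```

```text
[ 0.4721 -0.0368  0.0352] [ 0.5382 -0.0537  0.0645] [ 0.5745 -0.0628  0.0729] -14.24665964210605 0.10565685131287354
collar centre [ 0.5631 -0.06    0.0364]
d [-125.3    0.5  114.3] w [0.0013 0.6362 0.0007]
[ 0.6323 -0.0773  0.1214] [ 0.5512 -0.057   0.0218]
```

Call:
{"fn": "step_arm", "kwargs": {"jaw": [87, 87, 87, 87, 87, 87, 87, 87], "delta_pos": [[-40, 0, 0], [-80, 0, 20], [-115, 0, 50], [-125, 0, 85], [-125, 0, 114], [-125, 0, 114], [-125, 0, 114], [-125, 0, 114]], "angular": [[0, 0.14, 0], [0, 0.28, 0], [0, 0.42, 0], [0, 0.56, 0], [0.001, 0.636, 0.001], [0.001, 0.636, 0.001], [0.001, 0.636, 0.001], [0.001, 0.636, 0.001]]}}

```text
clock: 13.72
eef_pos: [0.6322, -0.0778, 0.1236]
eef_rot: [[-0.745, 0.244, -0.62], [0.187, 0.97, 0.156], [0.64, 0.0, -0.769]]
wrist_force: [-0.3, 0.0, 0.6]
grip_width: 0.998
grasp_force: 0.0
```

Run:
```python
from h import *;from workcell import r
st=r.observe();print(st['eef_pos'],st['q'].round(1),st['eef_rot'].round(3));R=Rt(-14.1,-40);g=np.r_[.5625,-.06,.0364]+.019*R[:,2]
go(st,g,R)
```

```text
[ 0.63215877 -0.07778509  0.12363411] [-14.1  55.   44.1   0.  120.7 -90. ] [[-0.745  0.244 -0.62 ]
 [ 0.187  0.97   0.156]
 [ 0.64   0.    -0.769]]
d [ -0.5   0.2 132. ] w [ 0.0003  0.0039 -0.0001]
```

Call:
{"fn": "step_arm", "kwargs": {"jaw": [87, 87, 87, 87, 87, 87, 87], "delta_pos": [[0, 0, 30], [0, 0, 60], [0, 0, 90], [0, 0, 115], [0, 0, 130], [0, 0, 130], [0, 0, 130]], "angular": [[0, 0, 0], [0, 0, 0], [0, 0, 0], [0, 0, 0], [0, 0, 0], [0, 0, 0], [0, 0, 0]]}}

```text
clock: 14.6
eef_pos: [0.5505, -0.0574, 0.0213]
eef_rot: [[-0.742, 0.244, -0.624], [0.187, 0.97, 0.157], [0.643, 0.0, -0.766]]
wrist_force: [0.1, -0.8, 0.5]
grip_width: 0.997
grasp_force: 0.0
```

Call:
{"fn": "step_arm", "kwargs": {"jaw": [60, 60, 60, 60, 60, 60, 60, 60], "delta_pos": [[0, 0, 0], [0, 0, 0], [0, 0, 0], [0, 0, 0], [0, 0, 0], [0, 0, 0], [0, 0, 0], [0, 0, 0]], "angular": [[0, 0, 0], [0, 0, 0], [0, 0, 0], [0, 0, 0], [0, 0, 0], [0, 0, 0], [0, 0, 0], [0, 0, 0]], "grip_force": 25}}

```text
clock: 15.6
eef_pos: [0.549, -0.057, 0.0196]
eef_rot: [[-0.74, 0.244, -0.626], [0.186, 0.97, 0.158], [0.646, 0.0, -0.763]]
wrist_force: [1.1, 0.1, 0.2]
grip_width: 0.758
grasp_force: 25.0
```

Run:
```python
from h import *;from workcell import r
st=r.observe();print(st['grip_width'],st['grasp_force'],st['wrist_force'])
a=-np.degrees(np.arcsin(st['eef_rot'][2,0]));print("tilt",a)
for g,t in(((.56,-.06,.17),a),((.60,-.07,.17),0),((.62,-.075,.17),a+77.9)):
    R=Rt(-14.1,t);go(st,np.array(g)+.019*R[:,2],R)
```

```text
0.7577432655756428 24.99914449523203 [1.07620484 0.12527645 0.17052324]
tilt -40.24542322959022
d [  88.5   -0.2 -103.1] w [ 0.0004  0.     -0.0003]
d [  44.7   -0.2 -134.3] w [ 3.000e-04 -7.024e-01 -4.000e-04]
d [ 2.270e+01 -1.000e-01 -1.581e+02] w [ 2.0000e-04 -1.3596e+00 -5.0000e-04]
```

Call:
{"fn": "step_arm", "kwargs": {"jaw": [60, 60, 60, 60, 60, 60, 60, 60], "delta_pos": [[10, 0, -12], [30, 0, -35], [60, 0, -70], [88, 0, -103], [77, 0, -111], [66, 0, -119], [55, 0, -126], [45, 0, -134]], "angular": [[0, 0, 0], [0, 0, 0], [0, 0, 0], [0, -0.12, 0], [0, -0.26, 0], [0, -0.4, 0], [0, -0.55, 0], [0, -0.702, 0]]}}

```text
clock: 16.6
eef_pos: [0.6003, -0.0699, 0.1527]
eef_rot: [[-0.97, 0.244, 0.006], [0.244, 0.97, -0.001], [-0.006, 0.0, -1.0]]
wrist_force: [0.6, -0.5, -1.1]
grip_width: 0.758
grasp_force: 25.0
```

Run:
```python
from h import *;from workcell import r
st=r.observe();print(st['eef_pos'],st['q'].round(1),st['grip_width'])
for g,t in(((.61,-.073,.17),20),((.62,-.075,.17),37.7)):
    R=Rt(-14.1,t);go(st,np.array(g)+.019*R[:,2],R)
```

```text
[ 0.60025141 -0.06988388  0.15270746] [-14.1  11.3  93.5   0.   74.9 -90. ] 0.7581680087586695
d [-16.7  -0.6   0.7] w [ 1.000e-04 -3.433e-01 -5.000e-04]
d [-32.   -0.1  -2.1] w [ 0.000e+00 -6.522e-01 -5.000e-04]
```

Call:
{"fn": "step_arm", "kwargs": {"jaw": [60, 60, 60, 60, 60, 60, 60], "delta_pos": [[-8, 0, 0], [-16, 0, 1], [-22, 0, 0], [-28, 0, -1], [-32, 0, -2], [-32, 0, -2], [-32, 0, -2]], "angular": [[0, -0.15, 0], [0, -0.3, 0], [0, -0.45, 0], [0, -0.58, 0], [0, -0.652, 0], [0, -0.652, 0], [0, -0.652, 0]]}}

```text
clock: 17.48
eef_pos: [0.6311, -0.0777, 0.1541]
eef_rot: [[-0.771, 0.244, 0.588], [0.194, 0.97, -0.148], [-0.606, 0.0, -0.795]]
wrist_force: [-0.6, -0.1, -1.3]
grip_width: 0.756
grasp_force: 25.0
```

Run:
```python
from h import *;from workcell import r
st=r.observe();print(st['eef_pos'],st['q'].round(1),st['grip_width'],-np.degrees(np.arcsin(st['eef_rot'][2,0])))
c=r.capture("scene");np.savez("s5.npz",**c)
X=st['eef_pos']-.019*st['eef_rot'][:,2];u,v=proj(c,X).astype(int);print(u,v,X)
cv2.imwrite("pics/s5.png",cv2.resize(c["img"][max(v-50,0):v+50,u-50:u+50],(600,600),interpolation=cv2.INTER_CUBIC))
```

```text
[ 0.63114566 -0.07770959  0.15413396] [-14.1 -10.6 124.1  -0.   29.2 -90. ] 0.7564021682188158 37.330657934767125
215 158 [ 0.61997192 -0.07489874  0.1692418 ]
```

View pics/s5.png

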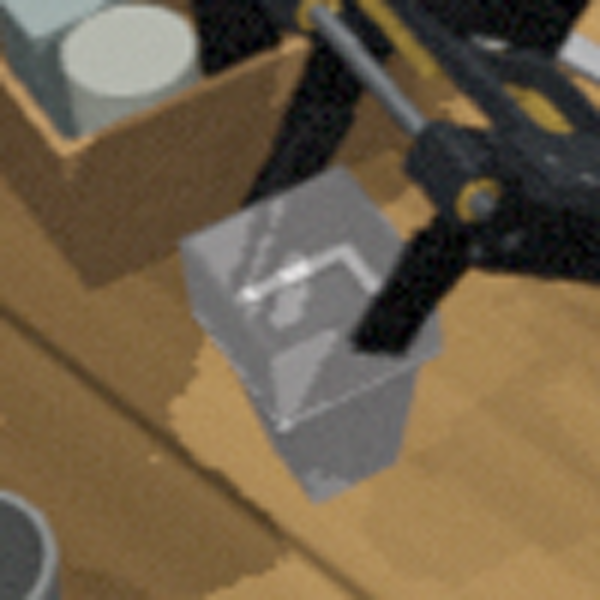

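The tub looks upright in the grip: rim at about (310,260), foot at about (330,480) in the crop. Now I lower it, about 81 mm to contact.

Call:
{"fn": "step_arm", "kwargs": {"jaw": [60, 60, 60, 60, 60, 60, 60], "delta_pos": [[12, 0, 16], [24, 0, 32], [36, 0, 48], [44, 0, 58], [47, 0, 62], [47, 0, 62], [47, 0, 62]], "angular": [[0, 0, 0], [0, 0, 0], [0, 0, 0], [0, 0, 0], [0, 0, 0], [0, 0, 0], [0, 0, 0]]}}

```text
clock: 18.4
eef_pos: [0.6316, -0.0778, 0.0762]
eef_rot: [[-0.77, 0.244, 0.589], [0.194, 0.97, -0.148], [-0.608, 0.0, -0.794]]
wrist_force: [-0.6, -0.4, -0.8]
grip_width: 0.753
grasp_force: 25.0
```

Run:
```python
from h import *;from workcell import r
st=r.observe();print(st['eef_pos'],st['q'].round(1),st['wrist_force'],-np.degrees(np.arcsin(st['eef_rot'][2,0])))
R=Rt(-14.1,37.65);X=st['eef_pos']-.019*st['eef_rot'][:,2];print(X)
for z in(.0878,.0870,.0860):go(st,np.r_[X[:2],z]+.019*R[:,2],R)
```

```text
[ 0.63163049 -0.07775957  0.0762193 ] [-14.1  -2.5 126.7  -0.   18.4 -90. ] [-0.62931359 -0.43053185 -0.7736397 ] 37.41358513679403
[ 0.62043532 -0.07494431  0.09131044]
d [2.1 0.  2.8] w [-0.0002 -0.0041 -0.0004]
d [2.5 0.  3.4] w [-0.0002 -0.0041 -0.0004]
d [3.1 0.  4.2] w [-0.0002 -0.0041 -0.0004]
```

Call:
{"fn": "step_arm", "kwargs": {"jaw": [60, 60, 60, 60, 60], "delta_pos": [[1.2, 0, 1.6], [2, 0, 2.6], [2.4, 0, 3.2], [2.4, 0, 3.2], [2.4, 0, 3.2]], "angular": [[0, -0.004, 0], [0, -0.004, 0], [0, -0.004, 0], [0, -0.004, 0], [0, -0.004, 0]]}}

```text
clock: 19.02
eef_pos: [0.6331, -0.0781, 0.0742]
eef_rot: [[-0.765, 0.244, 0.595], [0.193, 0.97, -0.15], [-0.614, 0.0, -0.789]]
wrist_force: [-5.3, 0.4, 8.9]
grip_width: 0.755
grasp_force: 25.0
```

Call:
{"fn": "step_arm", "kwargs": {"jaw": [60, 60], "delta_pos": [[-0.9, 0, -1.2], [-0.9, 0, -1.2]], "angular": [[0, 0, 0], [0, 0, 0]], "grip_force": 5}}

```text
clock: 19.27
eef_pos: [0.6318, -0.0778, 0.0739]
eef_rot: [[-0.767, 0.244, 0.593], [0.193, 0.97, -0.149], [-0.612, 0.0, -0.791]]
wrist_force: [-1.6, -0.1, 4.8]
grip_width: 0.761
grasp_force: 5.0
```

Call:
{"fn": "step_arm", "kwargs": {"jaw": [70, 76, 82, 87, 87, 87], "delta_pos": [[0, 0, 0], [0, 0, 0], [0, 0, 0], [0, 0, 0], [0, 0, 0], [0, 0, 0]], "angular": [[0, 0, 0], [0, 0, 0], [0, 0, 0], [0, 0, 0], [0, 0, 0], [0, 0, 0]]}}

```text
clock: 20.02
eef_pos: [0.6309, -0.0776, 0.0726]
eef_rot: [[-0.769, 0.244, 0.591], [0.194, 0.97, -0.149], [-0.61, 0.0, -0.793]]
wrist_force: [-0.1, -0.8, 0.3]
grip_width: 0.994
grasp_force: 0.0
```

Run:
```python
from h import *;from workcell import r
st=r.observe();print(st['eef_pos'],st['q'].round(1),st['wrist_force'],st['grip_width'],st['grasp_force'])
c=r.capture("scene");np.savez("s6.npz",**c)
X=st['eef_pos']-.019*st['eef_rot'][:,2];u,v=proj(c,X).astype(int)
cv2.imwrite("pics/s6.png",cv2.resize(c["img"][v-50:v+50,u-50:u+50],(500,500),interpolation=cv2.INTER_CUBIC))
```

```text
[ 0.63092393 -0.07759555  0.07264548] [-14.1  -2.2 126.9  -0.   17.7 -90. ] [-0.11527458 -0.82396574  0.31287875] 0.9944293544317917 0.0
```

View pics/s6.png

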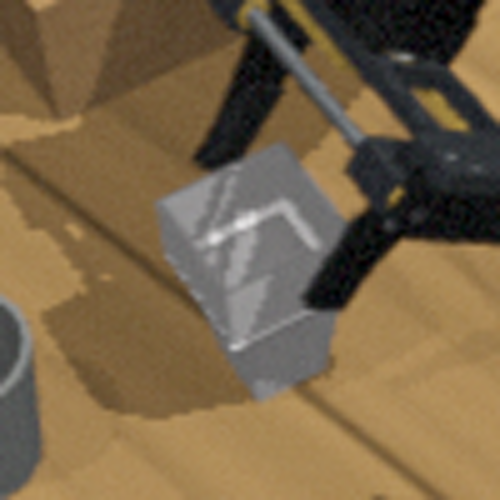

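The tub stands on its foot at about (265,390) in the crop, and the fingers are clear on both sides. I will back out along the tool axis, then look down on it.

Call:
{"fn": "step_arm", "kwargs": {"jaw": [87, 87, 87, 87, 87, 87, 87], "delta_pos": [[0, 0, -10], [0, 0, -30], [0, 0, -60], [0, 0, -95], [0, 0, -130], [0, 0, -150], [0, 0, -150]], "angular": [[0, 0, 0], [0, 0, 0], [0, 0, 0], [0, 0, 0], [0, 0, 0], [0, 0, 0], [0, 0, 0]]}}

```text
clock: 20.95
eef_pos: [0.5429, -0.0553, 0.1943]
eef_rot: [[-0.766, 0.244, 0.595], [0.193, 0.97, -0.15], [-0.614, 0.0, -0.79]]
wrist_force: [-1.0, -0.1, -0.1]
grip_width: 0.996
grasp_force: 0.0
```

Run:
```python
from h import *;from workcell import r
st=r.observe();print(st['eef_pos'],st['q'].round(1))
go(st,[.53,-.052,.33],Rt(-14.1,0))
```

```text
[ 0.54289421 -0.05534666  0.19431542] [-14.1 -30.4 133.9  -0.   38.7 -90. ]
d [-7.270e+01  1.000e-01 -1.153e+02] w [ 1.000e-04  6.605e-01 -4.000e-04]
```

Call:
{"fn": "step_arm", "kwargs": {"jaw": [87, 87, 87, 87, 87, 87, 87], "delta_pos": [[-18, 0, -29], [-36, 0, -58], [-54, 0, -87], [-73, 0, -115], [-73, 0, -115], [-73, 0, -115], [-73, 0, -115]], "angular": [[0, 0.16, 0], [0, 0.33, 0], [0, 0.5, 0], [0, 0.66, 0], [0, 0.66, 0], [0, 0.66, 0], [0, 0.66, 0]]}}

```text
clock: 21.82
eef_pos: [0.5291, -0.0519, 0.3257]
eef_rot: [[-0.97, 0.244, -0.005], [0.244, 0.97, 0.002], [0.005, 0.0, -1.0]]
wrist_force: [0.3, 0.1, -1.2]
grip_width: 1.001
grasp_force: 0.0
```

Run:
```python
from h import *;from workcell import r
st=r.observe();print(st['eef_pos'],st['clock'])
c=r.capture("wrist");np.savez("w7.npz",**c)
cv2.imwrite("pics/w7.png",cv2.resize(c["img"][90:240,156:356],(800,600),interpolation=cv2.INTER_CUBIC))
go(st,[.45,.255,.36],Rt(-3.6,0))
```

```text
[ 0.52912576 -0.05191676  0.32568277] 21.825
d [151.8 278.4 -33.4] w [ 0.0007 -0.0055 -0.1836]
```

View pics/w7.png

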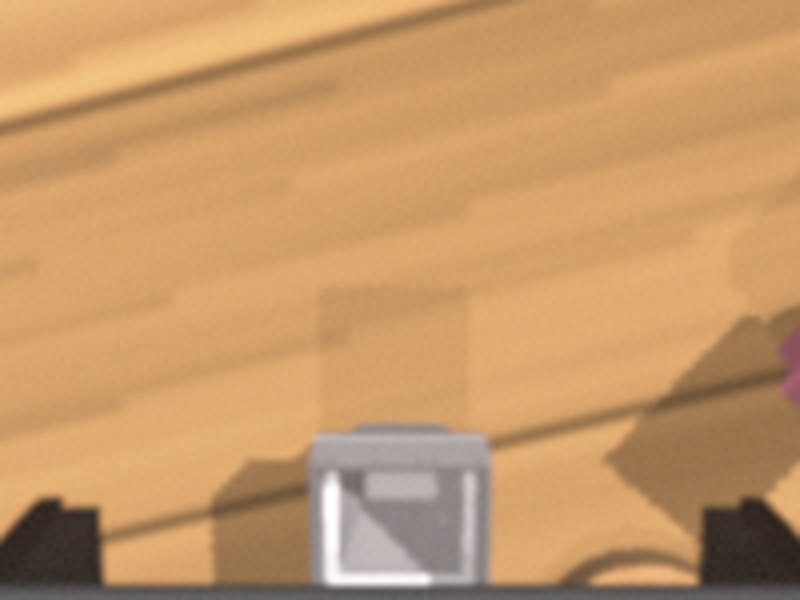

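The tub stands square to the tool. Its near rim edge runs from about (311,465) to (490,465) in the crop, which is (234,206) to (278.5,206) in the image. Now to look at the stack.

Call:
{"fn": "step_arm", "kwargs": {"jaw": [87, 87, 87, 87, 87, 87, 87, 87], "delta_pos": [[25, 45, -33], [50, 90, -33], [75, 140, -33], [100, 185, -33], [125, 230, -33], [152, 278, -33], [152, 278, -33], [152, 278, -33]], "angular": [[0, 0, -0.03], [0, 0, -0.06], [0, 0, -0.1], [0, 0, -0.14], [0, -0.003, -0.184], [0, -0.005, -0.184], [0, -0.005, -0.184], [0, -0.005, -0.184]]}}

```text
clock: 22.88
eef_pos: [0.4503, 0.254, 0.3609]
eef_rot: [[-0.998, 0.062, 0.001], [0.062, 0.998, 0.0], [-0.001, 0.0, -1.0]]
wrist_force: [-0.1, 0.1, 0.1]
grip_width: 1.0
grasp_force: 0.0
```

Run:
```python
from h import *;from workcell import r
st=r.observe();print(st['eef_pos'],st['clock'],st['q'].round(0))
c=r.capture("wrist");np.savez("w8.npz",**c)
cv2.imwrite("pics/w8.png",cv2.resize(c["img"][90:240,156:356],(800,600),interpolation=cv2.INTER_CUBIC))
c=dict(np.load("w7.npz"))
a,b=ray(c,(233.7,205.7),.11),ray(c,(278.6,205.7),.11);print(a,b,np.linalg.norm(a-b),(a+b)/2+.033*np.array([np.cos(np.radians(-14.1)),np.sin(np.radians(-14.1)),0]))
```

```text
[0.45034785 0.25398991 0.36091132] 22.875 [ 21.  -6.  89.  -0.  97. -66.]
[ 0.57856149 -0.09616385  0.11      ] [ 0.59418399 -0.03372849  0.11      ] 0.06436020427300311 [ 0.61837851 -0.07298547  0.11      ]
```

View pics/w8.png

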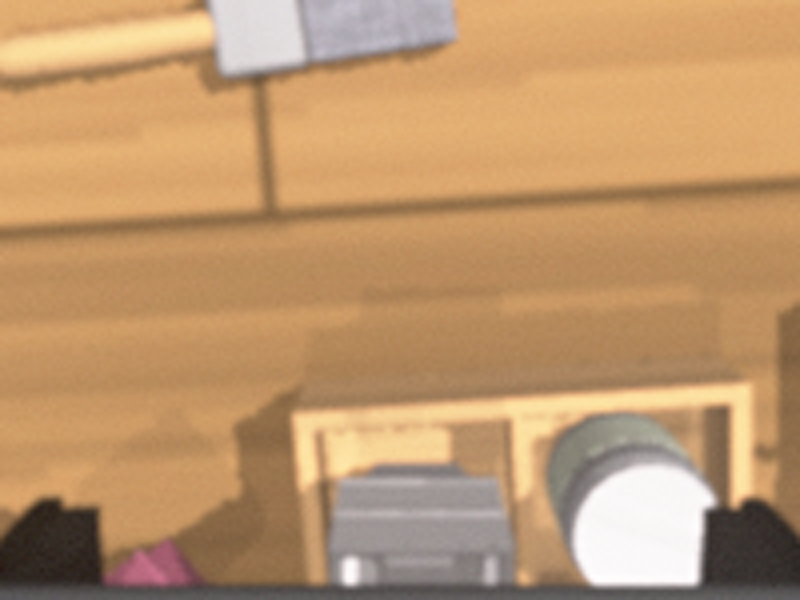

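The stack rim's near edge runs from about (330,550) to (513,548) in the crop, square to the tool to within 1°. The crate is turned about 3.5° relative to it. I will back off to see the whole rim and measure it well.

Call:
{"fn": "step_arm", "kwargs": {"jaw": [87, 87, 87, 87, 87], "delta_pos": [[25, 0, -15], [50, 0, -30], [50, 0, -30], [50, 0, -30], [50, 0, -30]], "angular": [[0, 0, 0], [0, 0, 0], [0, 0, 0], [0, 0, 0], [0, 0, 0]]}}

```text
clock: 23.55
eef_pos: [0.4016, 0.2568, 0.3898]
eef_rot: [[-0.998, 0.064, -0.001], [0.064, 0.998, -0.0], [0.001, -0.0, -1.0]]
wrist_force: [0.6, -0.6, 0.8]
grip_width: 1.005
grasp_force: 0.0
```

Run:
```python
from h import *;from workcell import r
st=r.observe();print(st['eef_pos'],st['clock'])
c=r.capture("wrist");np.savez("w9.npz",**c);t=r.capture("top");np.savez("t9.npz",**t);t=r.capture("scene");np.savez("s9.npz",**t)
print([proj(c,(.57+a,.25+b,.158)).round() for a in(-.033,.033) for b in(-.033,.033)])
cv2.imwrite("pics/w9.png",cv2.resize(c["img"][150:240,200:320],(800,600),interpolation=cv2.INTER_CUBIC))
```

```text
[0.40155643 0.25678124 0.38984935] 23.55
[array([235., 250.]), array([278., 248.]), array([239., 288.]), array([280., 286.])]
```

View pics/w9.png

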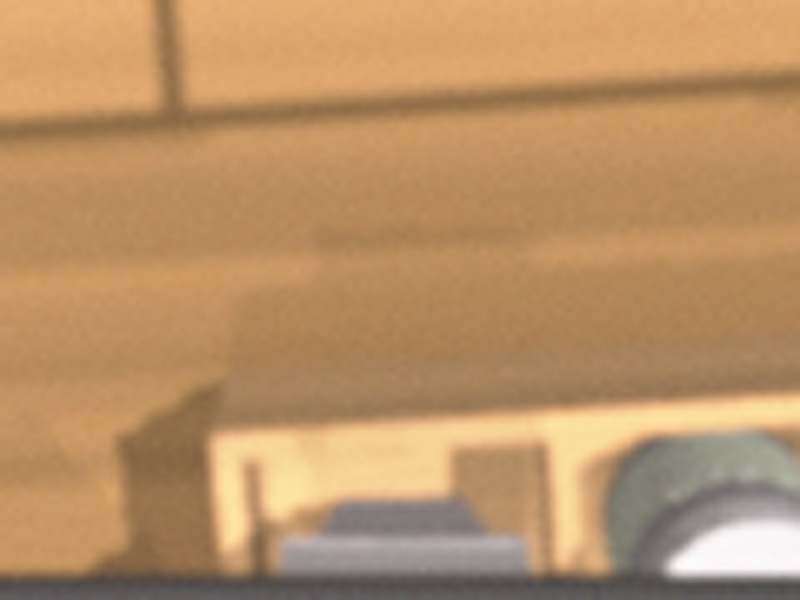

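The whole rim needs the camera further forward, not back: here only the stack's lower part shows, at about (400,540) in the crop. I will move forward 150 mm and finish the measurement numerically.

Call:
{"fn": "step_arm", "kwargs": {"jaw": [87, 87, 87, 87, 87, 87], "delta_pos": [[-40, 0, 0], [-80, 0, 0], [-120, 0, 0], [-150, 0, 0], [-150, 0, 0], [-150, 0, 0]], "angular": [[0, 0, 0], [0, 0, 0], [0, 0, 0], [0, 0, 0], [0, 0, 0], [0, 0, 0]]}}

```text
clock: 24.45
eef_pos: [0.5504, 0.2481, 0.3905]
eef_rot: [[-0.998, 0.063, -0.001], [0.063, 0.998, 0.0], [0.001, 0.0, -1.0]]
wrist_force: [0.6, -0.5, 0.0]
grip_width: 1.001
grasp_force: 0.0
```

Run:
```python
from h import *;from workcell import r
st=r.observe();print(st['eef_pos'],st['clock'])
c=r.capture("wrist");np.savez("wA.npz",**c);im=c["img"]
print([proj(c,(.57+a,.25+b,.158)).round().tolist() for a in(-.033,.033) for b in(-.033,.033)])
h=cv2.cvtColor(im,cv2.COLOR_BGR2HSV)
m=((h[...,1]<60)).astype(np.uint8)
for y in range(160,240,4):print(y,"".join('#' if v else '.' for v in m[y,215:310]))
```

```text
[0.55038504 0.24808074 0.39049603] 24.45
[[233.0, 154.0], [279.0, 152.0], [236.0, 199.0], [281.0, 196.0]]
160 .......................##############################################..........################
164 .......................##############################################...........###############
168 .......................##############################################..............############
172 ........................#############################################.................#########
176 ........................#############################################......................####
180 ........................#############################################..........................
184 ........................#############################################..........................
188 ........................############################################...........................
192 ........................############################################...........................
196 ........................############################################......................
[... 305 characters left out ...]

212 ...............................................................................................
216 ...............................................................................................
220 ...............................................................................................
224 ...............................................................................................
228 ...............................................................................................
232 ####...........................................................................................
236 #########......................................................................................
```

Run:
```python
from h import *;from workcell import r
np.set_printoptions(precision=4,suppress=True)
c=dict(np.load("wA.npz"));im=c["img"];h=cv2.cvtColor(im,cv2.COLOR_BGR2HSV)
S=cv2.GaussianBlur(h[...,1].astype(float),(3,3),0)
def cross(v,i0,i1): # subpixel threshold crossing from inside i0 to outside i1
    st=1 if i1>i0 else -1
    for i in range(i0,i1,st):
        if v[i]<=60<v[i+st]:return i+st*(60-v[i])/(v[i+st]-v[i])
L=[ray(c,(cross(S[y],250,220),y),.158) for y in range(162,194,2)]
Rr=[ray(c,(cross(S[y],272,295),y),.158) for y in range(162,194,2)]
F=[ray(c,(x,cross(S[:,x],190,215)),.158) for x in range(245,278,2)]
def ln(P):
    vx,vy,x,y=cv2.fitLine(np.array(P)[:,:2].astype(np.float32),cv2.DIST_HUBER,0,.01,.001).ravel();return np.array([x,y]),np.array([vx,vy])
for n,P in(("L",L),("R",Rr),("F",F)):
    p,d=ln(P);a=np.degrees(np.arctan2(d[1],d[0]));print(n,p,a)
p1,p2=ln(L)[0],ln(Rr)[0];pf,df=ln(F)
psi=np.radians(-3.6);u=np.array([np.cos(psi),np.sin(psi)]);v=np.array([-u[1],u[0]])
print("width",(p2-p1)@v)
C=u*(pf@u-.033)+v*((p1+p2)@v/2);print("stack centre",C)
```

```text
L [0.5704 0.2221] -1.7500639
R [0.5774 0.2875] -4.205612
F [0.6029 0.2523] 87.07404
width 0.06569327230592222
stack centre [0.5701 0.2551]
```

Run:
```python
from h import *;from workcell import r
st=r.observe()
go(st,[.6182,-.0737,.18],Rt(-14.1,0))
```

```text
d [ -87.9 -317.2  210.8] w [0.0005 0.0002 0.1838]
```

Call:
{"fn": "step_arm", "kwargs": {"jaw": [87, 87, 87, 87, 87, 87, 87, 87], "delta_pos": [[-12, -45, 0], [-25, -90, 20], [-38, -135, 50], [-50, -180, 80], [-63, -225, 120], [-76, -270, 160], [-88, -317, 190], [-88, -317, 211]], "angular": [[0, 0, 0.03], [0, 0, 0.06], [0, 0, 0.1], [0, 0, 0.14], [0, 0, 0.18], [0, 0, 0.184], [0, 0, 0.184], [0, 0, 0.184]]}}

```text
clock: 25.5
eef_pos: [0.6181, -0.0763, 0.1786]
eef_rot: [[-0.969, 0.247, -0.0], [0.247, 0.969, -0.0], [0.0, -0.0, -1.0]]
wrist_force: [-0.4, -0.4, 0.2]
grip_width: 0.998
grasp_force: 0.0
```

Call:
{"fn": "step_arm", "kwargs": {"jaw": [87, 87, 87], "delta_pos": [[0, 0, 0], [0, 0, 0], [0, 0, 0]], "angular": [[0, 0, 0], [0, 0, 0], [0, 0, 0]]}}

```text
clock: 25.88
eef_pos: [0.6199, -0.0727, 0.182]
eef_rot: [[-0.97, 0.242, 0.004], [0.242, 0.97, -0.0], [-0.004, 0.001, -1.0]]
wrist_force: [0.2, -0.3, 0.1]
grip_width: 0.998
grasp_force: 0.0
```

Run:
```python
from h import *;from workcell import r
st=r.observe();print(st['eef_pos'])
go(st,[.6182,-.0737,.079],Rt(-14.1,0))
```

```text
[ 0.61985897 -0.07268962  0.18197659]
d [  1.7  -1.5 103. ] w [0.0007 0.0036 0.0013]
```

Call:
{"fn": "step_arm", "kwargs": {"jaw": [87, 87, 87, 87, 87, 87, 87], "delta_pos": [[1, -1, 25], [1, -1, 50], [1, -1, 75], [1, -1, 95], [1, -1, 102], [1, -1, 102], [1, -1, 102]], "angular": [[0, 0.002, 0], [0, 0.002, 0], [0, 0.002, 0], [0, 0.002, 0], [0, 0.002, 0], [0, 0.002, 0], [0, 0.002, 0]]}}

```text
clock: 26.75
eef_pos: [0.6187, -0.0746, 0.0792]
eef_rot: [[-0.97, 0.244, 0.001], [0.244, 0.97, 0.0], [-0.0, 0.001, -1.0]]
wrist_force: [0.8, 0.3, -0.3]
grip_width: 1.002
grasp_force: 0.0
```

Call:
{"fn": "step_arm", "kwargs": {"jaw": [78, 74, 70, 66, 60, 60, 60, 60], "delta_pos": [[0, 0, 0], [0, 0, 0], [0, 0, 0], [0, 0, 0], [0, 0, 0], [0, 0, 0], [0, 0, 0], [0, 0, 0]], "angular": [[0, 0, 0], [0, 0, 0], [0, 0, 0], [0, 0, 0], [0, 0, 0], [0, 0, 0], [0, 0, 0], [0, 0, 0]], "grip_force": 15}}

```text
clock: 27.75
eef_pos: [0.6178, -0.0744, 0.0779]
eef_rot: [[-0.97, 0.244, -0.001], [0.244, 0.97, 0.001], [0.001, 0.001, -1.0]]
wrist_force: [0.1, -0.3, -0.2]
grip_width: 0.758
grasp_force: 15.0
```

Run:
```python
from h import *;from workcell import r
st=r.observe();print(st['eef_pos'],st['eef_rot'].round(4),st['grip_width'],st['grasp_force'],st['wrist_force'])
```

```text
[ 0.61775825 -0.07437945  0.07789469] [[-9.697e-01  2.441e-01 -1.300e-03]
 [ 2.441e-01  9.698e-01  1.000e-03]
 [ 1.500e-03  6.000e-04 -1.000e+00]] 0.7579710176592164 15.00001609325409 [ 0.07021648 -0.34898472 -0.20927638]
```

Call:
{"fn": "step_arm", "kwargs": {"jaw": [60, 60, 60, 60, 60, 60, 60], "delta_pos": [[0, 0, -10], [0, 0, -40], [0, 0, -80], [0, 0, -125], [0, 0, -175], [0, 0, -222], [0, 0, -222]], "angular": [[0, 0, 0], [0, 0, 0], [0, 0, 0], [0, 0, 0], [0, 0, 0], [0, 0, 0], [0, 0, 0]]}}

```text
clock: 28.62
eef_pos: [0.6204, -0.0752, 0.3065]
eef_rot: [[-0.97, 0.244, 0.009], [0.244, 0.97, -0.002], [-0.009, 0.001, -1.0]]
wrist_force: [-0.0, -0.5, -1.1]
grip_width: 0.75
grasp_force: 15.0
```

Run:
```python
from h import *;from workcell import r
st=r.observe();print(st['eef_pos'],st['clock'],st['grip_width']);R=st['eef_rot'];o=st['eef_pos']
go(st,[.5702,.2549,.30],Rt(-3.1,0))
c=r.capture("wrist");np.savez("wB.npz",**c)
for n,z in(("rim",-.0321),("shoulder",.0079)):
  for y in(-.033,.033):print(n,y,proj(c,o+R@np.array([.033,y,z])))
S=cv2.cvtColor(c["img"],cv2.COLOR_BGR2HSV)[...,1].astype(int);G=cv2.cvtColor(c["img"],cv2.COLOR_BGR2GRAY)
for x in(240,256,270):print(S[180:240:2,x].tolist(),G[180:240:2,x].tolist())
```

```text
[ 0.62040891 -0.07520459  0.30651351] 28.625 0.7498710564051082
d [129.3 307.9   5.5] w [-0.0003  0.0088 -0.1924]
rim -0.033 [193.92101143 179.06001427]
rim 0.033 [314.35993202 179.19603931]
shoulder -0.033 [205.88251583 166.52413634]
shoulder 0.033 [303.13290086 166.63195374]
[14, 14, 14, 9, 11, 12, 12, 10, 9, 10, 9, 11, 8, 10, 12, 7, 8, 10, 7, 9, 11, 9, 9, 11, 10, 8, 12, 9, 12, 5] [161, 139, 142, 188, 188, 190, 188, 191, 192, 191, 192, 184, 185, 168, 144, 143, 151, 170, 188, 198, 199, 198, 198, 198, 194, 156, 141, 144, 101, 99]
[15, 17, 17, 11, 10, 12, 12, 10, 9, 9, 10, 10, 13, 10, 10, 12, 10, 9, 10, 10, 12, 7, 9, 7, 12, 10, 10, 11, 10, 5] [161, 142, 144, 188, 192, 191, 189, 194, 193, 193, 193, 191, 195, 178, 146, 143, 147, 144, 142, 145, 145, 145, 144, 145, 141, 142, 144, 140, 100, 96]
[13, 14, 15, 10, 13, 12, 9, 8, 9, 9, 9, 10, 8, 13, 14, 9, 12, 12, 12, 10, 9, 12, 10, 9, 9, 12, 8, 7, 12, 3] [159, 141, 146, 194, 190, 191, 192, 196, 194, 197, 193, 195, 195, 177, 145, 145, 147, 142, 147, 146, 144, 145, 145, 143, 145, 145, 147, 141, 101, 98]
```

Run:
```python
from h import *
c=dict(np.load("wB.npz"));G=cv2.cvtColor(c["img"],cv2.COLOR_BGR2GRAY)
for x in(225,256,285):print(G[158:190,x].tolist())
for y in(176,182,200,215):print(y,G[y,185:205].tolist(),G[y,304:324].tolist())
```

```text
[178, 162, 140, 132, 141, 161, 181, 191, 200, 208, 191, 178, 176, 177, 177, 176, 174, 176, 175, 175, 175, 174, 161, 149, 140, 133, 123, 123, 126, 126, 128, 126]
[194, 196, 194, 191, 190, 189, 182, 181, 196, 205, 189, 175, 172, 175, 178, 173, 173, 175, 176, 176, 176, 171, 161, 149, 142, 131, 144, 175, 188, 192, 192, 193]
[182, 181, 181, 181, 183, 184, 179, 183, 194, 207, 190, 173, 173, 172, 173, 173, 174, 174, 176, 176, 176, 171, 158, 148, 142, 131, 128, 137, 144, 145, 150, 146]
176 [194, 196, 195, 196, 194, 193, 194, 194, 195, 192, 194, 193, 189, 185, 178, 175, 177, 174, 175, 175] [175, 172, 174, 175, 173, 173, 175, 173, 176, 176, 178, 172, 167, 163, 157, 155, 159, 160, 161, 162]
182 [188, 186, 185, 187, 187, 187, 185, 186, 186, 187, 177, 160, 146, 146, 146, 145, 143, 140, 139, 139] [144, 144, 143, 140, 141, 143, 144, 144, 148, 148, 153, 167, 186, 195, 197, 196, 197, 199, 201, 201]
200 [184, 187, 184, 185, 184, 187, 184, 187, 187, 188, 188, 178, 158, 146, 148, 151, 155, 159, 160, 159] [134, 136, 137, 133, 131, 135, 142, 146, 148, 151, 160, 177, 186, 190, 190, 190, 188, 192, 189, 187]
215 [61, 57, 59, 58, 75, 99, 118, 124, 126, 122, 125, 125, 129, 137, 144, 147, 153, 156, 158, 159] [133, 133, 134, 135, 135, 139, 143, 150, 150, 159, 168, 180, 185, 185, 187, 184, 183, 163, 123, 86]
```

Call:
{"fn": "step_arm", "kwargs": {"jaw": [60, 60, 60, 60, 60, 60, 60, 60], "delta_pos": [[15, 35, 0], [32, 75, 0], [50, 120, 0], [68, 165, 0], [87, 210, 0], [105, 252, 0], [120, 288, 0], [128, 306, 0]], "angular": [[0, 0, -0.03], [0, 0.002, -0.06], [0, 0.004, -0.09], [0, 0.006, -0.12], [0, 0.006, -0.15], [0, 0.006, -0.192], [0, 0.006, -0.192], [0, 0.006, -0.192]]}}

```text
clock: 29.68
eef_pos: [0.5672, 0.2549, 0.2982]
eef_rot: [[-0.999, 0.053, -0.01], [0.053, 0.999, 0.001], [0.011, 0.0, -1.0]]
wrist_force: [0.2, -0.4, -0.9]
grip_width: 0.75
grasp_force: 15.0
```

Call:
{"fn": "step_arm", "kwargs": {"jaw": [60, 60, 60, 60], "delta_pos": [[0, 0, 0], [0, 0, 0], [0, 0, 0], [0, 0, 0]], "angular": [[0, 0, 0], [0, 0, 0], [0, 0, 0], [0, 0, 0]]}}

```text
clock: 30.18
eef_pos: [0.569, 0.2523, 0.3004]
eef_rot: [[-0.998, 0.056, -0.007], [0.056, 0.998, 0.002], [0.007, 0.001, -1.0]]
wrist_force: [-0.2, -0.0, -0.6]
grip_width: 0.755
grasp_force: 15.0
```

Run:
```python
from h import *;from workcell import r
st=r.observe();print(st['eef_pos'],st['clock'],st['eef_rot'].round(4),st['q'].round(0))
go(st,[.5702,.2545,.25],Rt(-3.1,0))
```

```text
[0.56898108 0.25231193 0.30041058] 30.175 [[-0.9984  0.0561 -0.007 ]
 [ 0.0561  0.9984  0.0018]
 [ 0.0071  0.0014 -1.    ]] [ 17.  10.  79.   0.  91. -70.]
d [-1.5  2.2 50.4] w [ 0.0014 -0.0071 -0.002 ]
```

Call:
{"fn": "step_arm", "kwargs": {"jaw": [60, 60, 60, 60, 60, 60], "delta_pos": [[-1.5, 2, 20], [-1.5, 2, 40], [-1.5, 2, 50], [-1.5, 2, 50], [-1.5, 2, 50], [-1.5, 2, 50]], "angular": [[0.001, -0.007, 0], [0.001, -0.007, 0], [0.001, -0.007, 0], [0.001, -0.007, 0], [0.001, -0.007, 0], [0.001, -0.007, 0]]}}

```text
clock: 30.92
eef_pos: [0.5704, 0.2555, 0.2513]
eef_rot: [[-0.999, 0.055, 0.001], [0.055, 0.999, 0.001], [-0.001, 0.001, -1.0]]
wrist_force: [-0.5, -0.1, -0.9]
grip_width: 0.747
grasp_force: 15.0
```

Run:
```python
from h import *;from workcell import r
st=r.observe();print(st['eef_pos'],st['clock'],st['eef_rot'].round(4))
go(st,[.5702,.2545,.18],Rt(-3.1,0))
```

```text
[0.57036112 0.25551468 0.251341  ] 30.925 [[-9.985e-01  5.450e-02  1.300e-03]
 [ 5.450e-02  9.985e-01  9.000e-04]
 [-1.300e-03  1.000e-03 -1.000e+00]]
d [ 0.2 -1.1 71.3] w [ 0.001   0.0013 -0.0005]
```

Call:
{"fn": "step_arm", "kwargs": {"jaw": [60, 60, 60, 60, 60, 60, 60, 60], "delta_pos": [[0, -0.8, 10], [0, -0.8, 22], [0, -0.8, 34], [0, -0.8, 46], [0, -0.8, 54], [0, -0.8, 60], [0, -0.8, 60], [0, -0.8, 60]], "angular": [[0, 0, 0], [0, 0, 0], [0, 0, 0], [0, 0, 0], [0, 0, 0], [0, 0, 0], [0, 0, 0], [0, 0, 0]]}}

```text
clock: 31.92
eef_pos: [0.5701, 0.2547, 0.1908]
eef_rot: [[-0.999, 0.055, 0.001], [0.055, 0.999, 0.001], [-0.0, 0.001, -1.0]]
wrist_force: [-0.4, 0.7, -0.5]
grip_width: 0.754
grasp_force: 15.0
```

Run:
```python
from h import *;from workcell import r
st=r.observe();print(st['eef_pos'],st['wrist_force'],st['ft_torque'])
go(st,[.5702,.2545,.168],Rt(-3.1,0))
```

```text
[0.57009854 0.25470903 0.19078286] [-0.42417826  0.67955538 -0.52257547] [0.05537699 0.04958447 0.01196428]
d [-0.1 -0.2 22.8] w [ 0.0007  0.0005 -0.0005]
```

No contact so far. I will lower slowly the rest of the way.

Call:
{"fn": "step_arm", "kwargs": {"jaw": [60, 60, 60, 60, 60, 60], "delta_pos": [[0, 0, 5], [0, 0, 10], [0, 0, 15], [0, 0, 18], [0, 0, 20], [0, 0, 20]], "angular": [[0, 0, 0], [0, 0, 0], [0, 0, 0], [0, 0, 0], [0, 0, 0], [0, 0, 0]]}}

```text
clock: 32.67
eef_pos: [0.5697, 0.2546, 0.1701]
eef_rot: [[-0.999, 0.055, -0.001], [0.055, 0.999, 0.0], [0.001, 0.0, -1.0]]
wrist_force: [-0.4, -0.3, -0.9]
grip_width: 0.752
grasp_force: 15.0
```

Call:
{"fn": "step_arm", "kwargs": {"jaw": [60, 60, 60, 60, 60], "delta_pos": [[0, 0, 1], [0, 0, 2], [0, 0, 3], [0, 0, 4], [0, 0, 4]], "angular": [[0, 0, 0], [0, 0, 0], [0, 0, 0], [0, 0, 0], [0, 0, 0]]}}

```text
clock: 33.3
eef_pos: [0.5697, 0.2546, 0.1661]
eef_rot: [[-0.999, 0.055, -0.001], [0.055, 0.999, 0.0], [0.001, 0.0, -1.0]]
wrist_force: [1.1, -1.2, -1.6]
grip_width: 0.753
grasp_force: 15.0
```

Call:
{"fn": "step_arm", "kwargs": {"jaw": [60, 60, 60, 60], "delta_pos": [[0, 0, 0.6], [0, 0, 1.2], [0, 0, 1.2], [0, 0, 1.2]], "angular": [[0, 0, 0], [0, 0, 0], [0, 0, 0], [0, 0, 0]]}}

```text
clock: 33.8
eef_pos: [0.5702, 0.2547, 0.1658]
eef_rot: [[-0.999, 0.055, 0.001], [0.055, 0.999, 0.001], [-0.001, 0.001, -1.0]]
wrist_force: [-1.6, -0.9, 4.9]
grip_width: 0.755
grasp_force: 15.0
```

Shoulder contact at z=0.1658 (predicted 0.1659), with about 5 N of support. I will release gently and rise.

Call:
{"fn": "step_arm", "kwargs": {"jaw": [66, 67, 70, 75, 82, 87, 87, 87], "delta_pos": [[0, 0, -0.5], [0, 0, -0.5], [0, 0, -0.5], [0, 0, -0.5], [0, 0, -0.5], [0, 0, -0.5], [0, 0, -0.5], [0, 0, -0.5]], "angular": [[0, 0, 0], [0, 0, 0], [0, 0, 0], [0, 0, 0], [0, 0, 0], [0, 0, 0], [0, 0, 0], [0, 0, 0]], "grip_force": 5}}

```text
clock: 34.8
eef_pos: [0.5698, 0.2546, 0.1656]
eef_rot: [[-0.999, 0.055, -0.0], [0.055, 0.999, 0.0], [0.0, 0.0, -1.0]]
wrist_force: [-0.1, 0.2, -0.0]
grip_width: 1.0
grasp_force: 0.0
```

Call:
{"fn": "step_arm", "kwargs": {"jaw": [87, 87, 87, 87, 87, 87, 87, 87], "delta_pos": [[0, 0, -8], [0, 0, -25], [0, 0, -50], [0, 0, -90], [0, 0, -140], [0, 0, -190], [0, 0, -240], [0, 0, -240]], "angular": [[0, 0, 0], [0, 0, 0], [0, 0, 0], [0, 0, 0], [0, 0, 0], [0, 0, 0], [0, 0, 0], [0, 0, 0]]}}

```text
clock: 35.8
eef_pos: [0.5714, 0.255, 0.4136]
eef_rot: [[-0.998, 0.054, 0.011], [0.054, 0.999, 0.004], [-0.011, 0.005, -1.0]]
wrist_force: [-0.1, 0.3, -0.1]
grip_width: 1.0
grasp_force: 0.0
```

Run:
```python
from h import *;from workcell import r
np.set_printoptions(precision=4,suppress=True)
st=r.observe();print(st['eef_pos'],st['clock'],st['wrist_force'],st['grasp_force'],st['grip_width'])
c=r.capture("wrist");np.savez("wC.npz",**c);im=c["img"]
S=cv2.GaussianBlur(cv2.cvtColor(im,cv2.COLOR_BGR2HSV)[...,1].astype(float),(3,3),0)
print([proj(c,(.57+a,.2546+b,.198)).round(1).tolist() for a in(-.033,.033) for b in(-.033,.033)])
for y in range(150,236,6):print(y,"".join('#' if v<60 else '.' for v in S[y,210:310]))
s=r.capture("scene");np.savez("sC.npz",**s)
h=cv2.cvtColor(s["img"],cv2.COLOR_BGR2HSV)
P=[proj(s,(.5702+a*np.cos(-.054)-b*np.sin(-.054),.2546+a*np.sin(-.054)+b*np.cos(-.054),.198)) for a,b in((-.033,-.033),(-.033,.033),(.033,.033),(.033,-.033))]
print("expected rim corners scene",np.round(P,1).tolist())
m=((h[...,1]<60)).astype(np.uint8);x0,y0=int(P[0][0])-45,int(min(p[1] for p in P))-12
for y in range(y0,y0+75,3):print(y,x0,"".join('#' if v else '.' for v in m[y,x0:x0+100]))
```

```text
[0.5714 0.255  0.4136] 35.8 [-0.0727  0.3457 -0.0924] 0.0 0.9998079760809213
[[228.5, 138.8], [277.2, 136.1], [232.1, 186.0], [278.8, 183.5]]
150 .....................################################################..........#####################
156 ......................###############################################..............#################
162 ......................###############################################........................#######
168 ......................###############################################...............................
174 ......................##############################################................................
180 ......................##############################################................................
186 ....................................................................................................
192 ....................................................................................................
198 ....................................................................................................
204 .........
[... 2733 characters left out ...]
#############.................................
249 310 ..................###############################################...................................
252 310 .................###############################################....................................
255 310 .................###############################################....................................
258 310 .................#############################################......................................
261 310 .....................######################################.........................................
264 310 .....................###################################............................................
```

The rim outline matches a fully nested tub at 198 mm in both views, and the gripper is clear. Handing in.

```bash
python3 -c "
from workcell import r
print(r.sign_off())"
```

```text
the job is handed in; nothing more can be done
None
```

The tub was stood upright on the bench and released, then nested in the top of the stack, where both camera views put its rim at the fully-home height (198 mm); the job is handed in, with no verdict shown.

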